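# Feed the purple-capped rack through the analyser loader's one-way flap

### The job

Of the two tube racks standing in the lanes of the white loader, feed the one with the purple caps: push it along its own lane, towards the loader's closed end, until the whole rack is past the orange one-way flap and the flap has sprung fully up again behind it. Slide it, do not lift it out of the lane, keep it upright, and leave the red-capped rack where it stands.

Things in the scene. Friction and masses are not known exactly. Their poses are not given: they have to be found in the camera images.
- purple_rack: Grey tube rack with five purple caps, 0.2 to 0.35 kg, upright in either lane of the loader, before the flap, free lane behind it. Block 40 mm wide (x), 110 long (y), 50 high; 16 mm caps fixed in it reach 80 mm above its underside. Origin: centre of its underside. Pushed on its rear end face 12 to 40 mm above the underside it slides without tipping.
- red_rack: The same rack with red caps, in the other lane: a bystander that stays where it is. Origin and axes as for the purple rack.
- loader: White two-lane loader, fixed, 167 mm wide (x). Origin: on the table, midway between the lanes, under the flap line. +y is the feed direction. Lanes 48 mm wide, centred on x = -47.5 and +47.5, from y = -215 (open) to +215 mm (end wall 52 mm high), open above. Racks slide on rails, tops 25 mm above the table; lane walls' tops are at 40 mm, so a tool above 45 mm clears them.
- flap (a joint): Orange flap on an axle across both lanes at loader y = 0, 17 mm above the table; a leaf 24 mm wide per lane, top 53 mm above the table; both turn together. 0 rad = upright (shut). It folds only towards +y, to 1.4 rad under a rack; a stop bars the way back. A light spring (about 1 N at the rack) raises it once the rack's rear end is 35 mm past it and nothing holds it down.
Things that resemble listed ones, but are neither listed nor needed, are in the scene too. What is shaped like the purple_rack but yellow is not meant.

How it is judged:
By the outcome, as a careful person would: the job done as asked, in the order asked, and still so for the second after the job is handed in, with the robot touching nothing.
It also fails if it takes over 42 s, if anything falls off the work surface, if the arm or the gripper's body presses on something with over 40 N, if the wrist force passes 120 N, or if a joint passes its speed limit or range.

### The arm

A 6-joint arm with a two-finger parallel gripper is mounted at the origin on the work surface. World frame = base frame: x ahead of the robot, y to its left, z up, the work surface at z = 0. Lengths are in m, angles in rad, forces in N, time in s.
With the tool pointing down it reaches from about 0.4 to 0.825 m from the base axis. Payload 7 kg.
Tool frame: the origin (TCP) lies midway between the tips of the shut fingers; the grasp point (between the pads) lies 19 mm behind it; z points along the fingers, y is the line along which they close (so a half turn about z gives the same grasp; the last joint's range is limited). The gripper opens to 88 mm and grips with 3 to 60 N. Pads are 19 mm wide; open, the fingers measure 130 mm over their backs; the gripper's body (78 mm by 193 mm) begins 47 mm behind the grasp point.
Start: joints at [-1.046, 0.359, 0.012, 0, -1.224, -0.288], TCP at [0.158, -0.656, 0.227] pointing down, gripper open.
Joint ranges: [-3.07, 3.07], [-1.43, 2.12], [-1.02, 1.25], [-3.03, 1.67], [-3.05, -0], [-3.03, 3.03]. Speed limits (rad/s): [2.39, 2.39, 3.01, 3.14, 3.14, 3.14].

### API

Orientations are given as a rotation vector (axis times angle).
In Python, from bench import manip gives the robot as it stands.
- The arm moves only by the tool send_rows, never from a script. Its argument "deltas" is a list of rows, each a list of 6 numbers: the shift along the tool's x, y, z in mm, then the turn, a rotation vector about the tool's x, y, z in degrees. In form: [[x, y, z, ax, ay, az], ...]. A call has 1 to 20 rows; each row shifts and turns the commanded pose from where the row before left it, along the tool's axes as they then stand; what a row does not reach is not made up. A row lasts 1/8 s, in which the tool goes at most 62.5 mm and 10.7 degrees, less where a joint would pass 70% of its speed; a pose out of reach is approached as far as the arm can. A call is refused whole if a number of a shift passes 62.5 or a number of a turn 10.7, either way. A call with a gripper value outside its range is refused whole. "fingers" is the opening, from 0 (shut) to 1 (fully open), set as the call begins (left out, the last holds). The fingers move at their own pace and stop on an object; the grip force is fixed at half the most. Time passes only in rows, so rows that do not move let the fingers close. It gives the time, the measured TCP pose, the force, the opening and the grip force at its end, in the units of the state.
- manip.read_state(): the state, without advancing time (a new reading comes with each control period).
- manip.get_image(name): name is "scene" or "top"; returns (picture, depth): 384x512x3 uint8, red, green, blue; 384x512 float32, m along the optical axis (not along the pixel's ray), 0 where there is no reading.
- manip.camera_info(name): a dict with "intrinsics" (3x3 intrinsics, pixels), "T" (4x4, takes a point from camera to world coordinates). Camera axes: x right, y down, z forward; pixel columns grow to the right and rows downward; lengths in m; the calibration is good to about 2 mm. A picture is of the moment at which its call begins. camera_info takes no time and is no camera call.
- manip.sign_off(): hands the job in; it is judged then, once.
The state is a dict: "clock": time; "joints": joint angles; "qd": joint speeds; "joint_torque": joint torques, N m; "ee_pos": TCP position; "ee_rot": TCP orientation; "wrist_force": force on the tool from outside, world axes, zero at the start; "moment": the same for the moment, N m; "gripper_width": opening from 0.0 (shut) to 1.0 (fully open); "finger_force": force on a finger pad.
Only numpy, scipy, OpenCV 4.12 (cv2) and the standard library are available. Lean on these libraries where they do the work, as an engineer would, in place of code of your own. Each camera call takes 0.05 s, during which the arm holds its last target. There are 200 camera calls.

## Working session

There is one attempt and no reset: what is moved stays moved. The work goes in short steps, Python scripts to look and compute and a tool call to move; the robot and the scene stay as the last step left them, time stands still between calls to the robot, and variables do not carry over. Pictures are saved under pics/ and viewed, at most 10 in all, crops included, and the job is handed in when it is done.

Besides the shell and the picture viewer there is one more tool, called as name([rows], argument=value, ...), one row to a line, values as JSON. send_rows: Moves the arm, as the interface text tells. Its arguments: {"type":"object","properties":{"deltas":{"type":"array","items":{"type":"array","items":{"type":"number"}}},"fingers":{"type":"number"}},"required":["deltas"]}

```bash
mkdir -p pics
cat > h.py <<'E'
import numpy as np, cv2
from bench import manip
def grab(n,tag):
    im,d=manip.get_image(n); cv2.imwrite(f'pics/{tag}.png',im[:,:,::-1]); np.savez(f'pics/{tag}.npz',im=im,d=d); return im,d
def pts(n,d):
    c=manip.camera_info(n);K=c["intrinsics"];v,u=np.mgrid[:d.shape[0],:d.shape[1]]
    P=np.stack([(u-K[0][2])/K[0][0]*d,(v-K[1][2])/K[1][1]*d,d],-1);T=np.array(c["T"]);return P@T[:3,:3].T+T[:3,3]
E
python3 - <<'E'
from h import *
a,_=grab('top','t0'); b,_=grab('scene','s0')
cv2.imwrite('pics/both.png',cv2.resize(np.vstack([a,b])[:,:,::-1],(450,600)) if 0 else a[:,:,::-1])
s=manip.read_state();print(s['clock'],s['ee_pos'],s['ee_rot'],s['wrist_force'])
E
```

```text
0.1 [ 0.15820491 -0.6557504   0.22573867] [ 3.70887078e-01 -3.11927427e+00 -2.26476649e-03] [0.13856205 1.31723126 0.13169217]
```

View pics/t0.png

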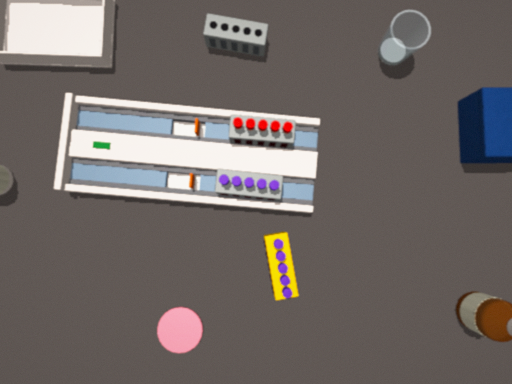

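View pics/s0.png

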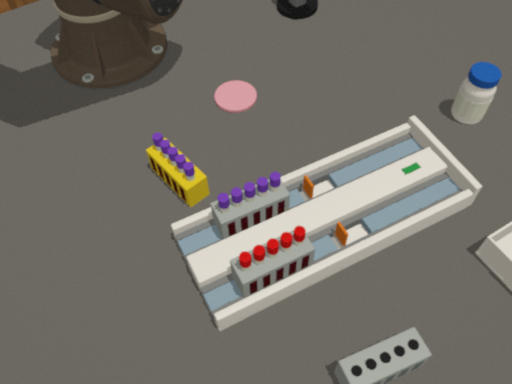

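The top view shows the grey rack with purple caps at (250,183), in the lane nearer the robot. Three things could be mistaken for it: the yellow purple-capped block at (281,267), the red-capped rack at (262,128), and the capless grey rack at (236,33). The loader's closed end is on the left at (65,140), and the flap leaves are at (193,181) and (197,127). I choose the grey, purple-capped one.

Run:
```python
from h import *
for n,t in(('top','t0'),('scene','s0')):
    z=np.load(f'pics/{t}.npz');im,d=z['im'],z['d'];P=pts(n,d);h=cv2.cvtColor(im,cv2.COLOR_RGB2HSV)
    H,S,V=[h[...,i].astype(int) for i in range(3)]
    for name,m in(('purple',(H>122)&(H<150)&(S>120)),('red',((H<4)|(H>176))&(S>200)&(V>150)),('orange',(H>=6)&(H<16)&(S>180)&(V>120)),('green',(H>50)&(H<75)&(S>150)),('blue rail',(H>100)&(H<112)&(S>60)&(S<130)&(V>110))):
        k,l,st,c=cv2.connectedComponentsWithStats(m.astype(np.uint8))
        for i in range(1,k):
            if st[i,4]<12: continue
            q=P[(l==i)&(d>0)]; print(n,name,c[i].round(1),st[i,4],np.median(q,0).round(4),q[:,2].max().round(3))
    w=(S<40)&(V>190)&(d>0)&(P[...,2]>.03)&(P[...,2]<.06)
    k,l,st,c=cv2.connectedComponentsWithStats(w.astype(np.uint8))
    for i in range(1,k):
        if st[i,4]<200: continue
        q=P[l==i][:,:2].astype(np.float32); r=cv2.minAreaRect(q);print(n,'white',c[i].round(),st[i,4],r,cv2.boxPoints(r).round(3).tolist(),np.median(P[l==i][:,2]))
im=np.load('pics/t0.npz')['im'][90:220,50:330];cv2.imwrite('pics/c0.png',cv2.resize(im,None,fx=2.8,fy=2.8,interpolation=cv2.INTER_CUBIC)[:,:,::-1])
```

```text
top purple [223.8 179.4] 70 [0.5219 0.0551 0.1053] 0.107
top purple [236.1 180.9] 68 [0.5188 0.0363 0.1055] 0.108
top purple [248.9 182.1] 69 [0.5169 0.016  0.1055] 0.107
top purple [261.2 183.6] 71 [ 0.5145 -0.0029  0.1054] 0.108
top purple [273.8 184.9] 68 [ 0.5119 -0.0233  0.1054] 0.108
top purple [278.2 243.6] 59 [ 0.4183 -0.0302  0.0808] 0.084
top purple [280.3 255.7] 65 [ 0.3988 -0.0333  0.0806] 0.083
top purple [282.4 267.8] 65 [ 0.3796 -0.0364  0.0807] 0.083
top purple [284.4 279.8] 65 [ 0.3603 -0.0392  0.0806] 0.083
top purple [286.8 292.2] 73 [ 0.3411 -0.0436  0.0808] 0.085
top red [237.5 122.3] 61 [0.6121 0.0341 0.1053] 0.108
top red [250.  123.3] 57 [0.6104 0.0136 0.1059] 0.108
top red [262.5 124.6] 60 [ 0.6079 -0.0062  0.1057] 0.108
top red [274.7 125.7] 60 [ 0.6061 -0.026   0.1054] 0.107
top red [287.3 126.8] 58 [ 0.6044 -0.0454  0.1055] 0.108
top orange [196.3 125. ] 41 [0.622  0.1056 0.0534] 0.056
top orange [191.1 179.8] 36 [0.5262 0.1141 0.0532] 0.055
top green [101.1 144.9] 74 [0.5891 0.2703 0.0414] 0.044
top blue rail [ 94.6 118.8] 404 [0.6394 0.2915 0.0235] 0.027
[... 3893 characters left out ...]
0500679016]] 0.039687140281341016
scene white [340. 256.] 2171 ((0.6522994041442871, 0.10327528417110443), (0.42822617292404175, 0.011938229203224182), 84.47834777832031) [[0.6259999871253967, -0.10899999737739563], [0.6380000114440918, -0.10999999940395355], [0.6790000200271606, 0.3160000145435333], [0.6669999957084656, 0.31700000166893005]] 0.03952230274737367
scene white [191. 219.] 272 ((0.4806302487850189, -0.06361494958400726), (0.06265126913785934, 0.011768569238483906), 83.07672119140625) [[0.47099998593330383, -0.09399999678134918], [0.4830000102519989, -0.0949999988079071], [0.49000000953674316, -0.032999999821186066], [0.4790000021457672, -0.03200000151991844]] 0.03955394913658933
```

View pics/c0.png

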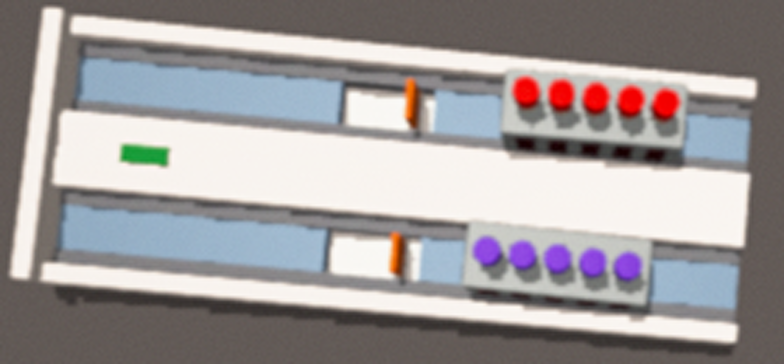

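The crop confirms the choice: the grey rack with purple caps is in the lane nearer the robot, its rear face at about crop pixel (650,270) and the feed direction to the left. Cap height is 105 mm, as expected (25 + 80). Before moving, I'll check obstacle heights along the path and work out the moves in tool axes.

Run:
```python
from h import *
from scipy.spatial.transform import Rotation as R
for n,t in(('top','t0'),('scene','s0')):
    z=np.load(f'pics/{t}.npz');P=pts(n,z['d'])[z['d']>0]
    for y0 in np.arange(-.7,.1,.1):
        print(n,round(y0,1),[ (round(float(q.max()),2) if len(q:=P[(P[:,0]>x0)&(P[:,0]<x0+.1)&(P[:,1]>y0)&(P[:,1]<y0+.1),2]) else None) for x0 in np.arange(0.1,.8,.1)])
s=manip.read_state();Rm=R.from_rotvec(s['ee_rot']).as_matrix();print(Rm.round(3))
f=np.array([.0982,.9952]);x=np.r_[-f,0];zz=np.array([0,0,-1.]);W=np.c_[x,np.cross(zz,x),zz]
print('turn deg',np.degrees(R.from_matrix(Rm.T@W).as_rotvec()))
lane=np.array([.5747,.111])-.0475*np.array([.9952,-.0982])
tgt=np.r_[lane-.197*f,.226];print(lane,tgt,'tool mm',1e3*Rm.T@(tgt-s['ee_pos']))
```

```text
top -0.7 [None, None, None, None, None, None, None]
top -0.6 [None, None, None, None, None, None, None]
top -0.5 [0.0, 0.09, 0.09, 0.01, 0.09, 0.08, 0.0]
top -0.4 [0.0, 0.13, 0.12, 0.0, 0.08, 0.08, 0.0]
top -0.3 [0.0, 0.0, 0.01, 0.01, 0.01, 0.01, 0.09]
top -0.2 [0.0, 0.01, 0.0, 0.01, 0.04, 0.04, 0.0]
top -0.1 [0.0, 0.01, 0.09, 0.08, 0.11, 0.11, 0.05]
top -0.0 [0.01, 0.0, 0.01, 0.08, 0.11, 0.11, 0.05]
scene -0.7 [None, None, None, None, None, None, None]
scene -0.6 [None, None, None, None, None, None, None]
scene -0.5 [None, None, None, None, None, None, None]
scene -0.4 [None, 0.0, 0.0, 0.0, 0.0, None, None]
scene -0.3 [0.0, 0.0, 0.0, 0.0, 0.0, 0.0, None]
scene -0.2 [0.0, 0.0, 0.0, 0.0, 0.04, 0.04, 0.0]
scene -0.1 [0.19, 0.0, 0.08, 0.08, 0.11, 0.11, 0.05]
scene -0.0 [0.21, 0.01, 0.0, 0.07, 0.11, 0.11, 0.05]
[[-0.972 -0.234 -0.001]
 [-0.234  0.972  0.001]
 [ 0.     0.001 -1.   ]]
turn deg [ 7.94703551e-02  4.35301721e-02 -7.08031820e+01]
[0.527428  0.1156645] [ 0.5080826 -0.0803899  0.226    ] tool mm [-4.75038066e+02  4.77276529e+02  3.59478167e-01]
```

send_rows([
  [-15,15,0,0,0,0],
  [-30,30,0,0,0,0],
  [-30,30,0,0,0,0],
  [-30,30,0,0,0,0],
  [-30,30,0,0,0,0],
  [-30,30,0,0,0,0],
  [-30,30,0,0,0,0],
  [-30,30,0,0,0,0],
  [-30,30,0,0,0,0],
  [-30,30,0,0,0,0],
  [-30,30,0,0,0,0],
  [-30,30,0,0,0,0],
  [-30,30,0,0,0,0],
  [-30,30,0,0,0,0],
  [-30,30,0,0,0,0],
  [-25,27,0,0,0,0],
  [-15,15,0,0,0,0],
  [0,0,0,0,0,0],
], fingers=0)

```text
clock: 2.35
ee_pos: [0.5082, -0.0799, 0.2263]
ee_rot: [0.374, -3.119, -0.0]
wrist_force: [-0.5, 0.1, -0.1]
gripper_width: 0.007
finger_force: 0.0
```

send_rows([
  [0,0,0,0,0,-7],
  [0,0,0,0,0,-8],
  [0,0,0,0,0,-8],
  [0,0,0,0,0,-8],
  [0,0,0,0,0,-8],
  [0,0,0,0,0,-8],
  [0,0,0,0,0,-8],
  [0,0,0,0,0,-8],
  [0,0,0,0,0,-7.8],
  [0,0,0,0,0,0],
])

```text
clock: 3.6
ee_pos: [0.5075, -0.0818, 0.2266]
ee_rot: [2.107, -2.33, -0.0]
wrist_force: [0.8, -0.8, -0.8]
gripper_width: 0.004
finger_force: 0.0
```

```bash
cat > st.py <<'E'
from h import *
from scipy.spatial.transform import Rotation as R
def st():
    s=manip.read_state();Rm=R.from_rotvec(s['ee_rot']).as_matrix()
    f=np.array([.0982,.9952]);g=np.array([.9952,-.0982]);d=s['ee_pos'][:2]-np.array([.5747,.111])
    x=np.r_[-f,0];z=np.array([0,0,-1.]);W=np.c_[x,np.cross(z,x),z]
    print('t',s['clock'],'loader xy mm',1e3*d@g,1e3*d@f,'z',s['ee_pos'][2],'rot err',np.degrees(R.from_matrix(Rm.T@W).as_rotvec()).round(2),'F',s['wrist_force'].round(1),'w',s['gripper_width'],'q',np.round(s['joints'],2))
E
python3 -c "from st import *;st()"
```

```text
t 3.6 loader xy mm -47.9594928647624 -198.44793205794542 z 0.22657380313315229 rot err [ 0.01  0.   -0.1 ] F [ 0.8 -0.8 -0.8] w 0.0038230353256987976 q [ 0.22  0.09 -0.34 -0.   -1.14 -0.32]
```

send_rows([
  [0,0,15,0,0,0],
  [0,0,25,0,0,0],
  [0,0,30,0,0,0],
  [0,0,30,0,0,0],
  [0,0,30,0,0,0],
  [0,0,20,0,0,0],
  [0,0,15,0,0,0],
  [0,0,8,0,0,0],
  [0,0,5,0,0,0],
  [0,0,0,0,0,0],
])

```text
clock: 4.85
ee_pos: [0.5083, -0.081, 0.0486]
ee_rot: [-2.109, 2.328, -0.0]
wrist_force: [-0.4, -0.0, 0.2]
gripper_width: 0.006
finger_force: 0.0
```

```bash
python3 -c "
from st import *;st()
a,_=grab('scene','s1');cv2.imwrite('pics/s1c.png',cv2.resize(a[90:340,130:480],None,fx=2,fy=2)[:,:,::-1])"
```

```text
t 4.85 loader xy mm -47.2556264504472 -197.61782234213254 z 0.04864298286805782 rot err [-0.01  0.   -0.01] F [-0.4 -0.   0.2] w 0.005549438474226727 q [ 0.22  0.29 -0.56  0.   -0.72 -0.32]
```

View pics/s1c.png

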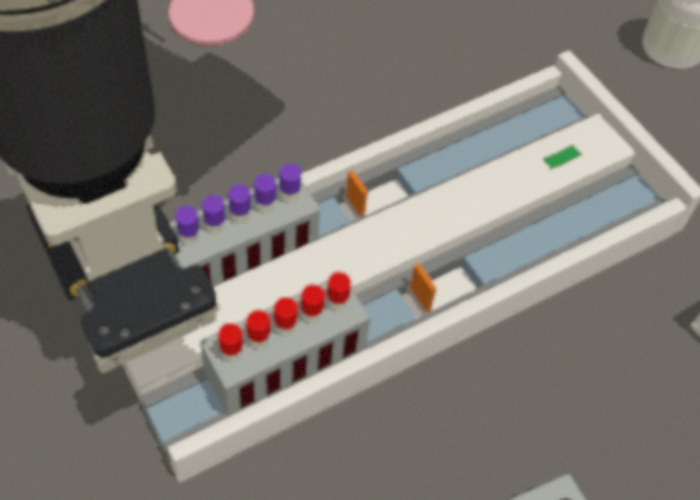

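The crop shows the shut fingers behind the purple rack, with the gripper body clear above the red caps at (285,310). Next is the push, which runs along -x of the tool.

send_rows([
  [-6,0,0,0,0,0],
  [-8,0,0,0,0,0],
  [-5,0,0,0,0,0],
  [-4,0,0,0,0,0],
  [-4,0,0,0,0,0],
  [-4,0,0,0,0,0],
  [-4,0,0,0,0,0],
  [-5,0,0,0,0,0],
  [-6,0,0,0,0,0],
  [-7,0,0,0,0,0],
  [-7,0,0,0,0,0],
])

```text
clock: 6.28
ee_pos: [0.5141, -0.0208, 0.0485]
ee_rot: [2.11, -2.328, -0.0]
wrist_force: [-1.3, -1.6, -0.0]
gripper_width: 0.004
finger_force: 0.9
```

```bash
python3 -c "from st import *;st()"
```

```text
t 6.275 loader xy mm -47.38560066306695 -137.1485224587384 z 0.04854771605610336 rot err [ 0.   -0.    0.01] F [-1.3 -1.6 -0. ] w 0.004019204963541736 q [ 0.34  0.29 -0.56 -0.   -0.72 -0.44]
```

send_rows([
  [-7,0,0,0,0,0],
  [-7,0,0,0,0,0],
  [-7,0,0,0,0,0],
  [-7,0,0,0,0,0],
  [-7,0,0,0,0,0],
  [-7,0,0,0,0,0],
  [-7,0,0,0,0,0],
  [-7,0,0,0,0,0],
  [-7,0,0,0,0,0],
  [-7,0,0,0,0,0],
  [-7,0,0,0,0,0],
  [-7,0,0,0,0,0],
  [-6,0,0,0,0,0],
  [0,0,0,0,0,0],
])

```text
clock: 8.02
ee_pos: [0.5232, 0.0689, 0.0486]
ee_rot: [-2.11, 2.327, -0.0]
wrist_force: [-0.9, -0.0, 0.4]
gripper_width: 0.003
finger_force: 0.0
```

```bash
python3 -c "
from st import *;st()
a,_=grab('scene','s2');cv2.imwrite('pics/s2c.png',cv2.resize(a[60:340,130:480],None,fx=2,fy=2)[:,:,::-1])"
```

```text
t 8.025 loader xy mm -47.12661693859046 -46.911123689720355 z 0.04863243943015341 rot err [-0.03  0.03  0.03] F [-0.9 -0.   0.4] w 0.0033477228664929508 q [ 0.5   0.31 -0.53 -0.   -0.73 -0.6 ]
```

View pics/s2c.png

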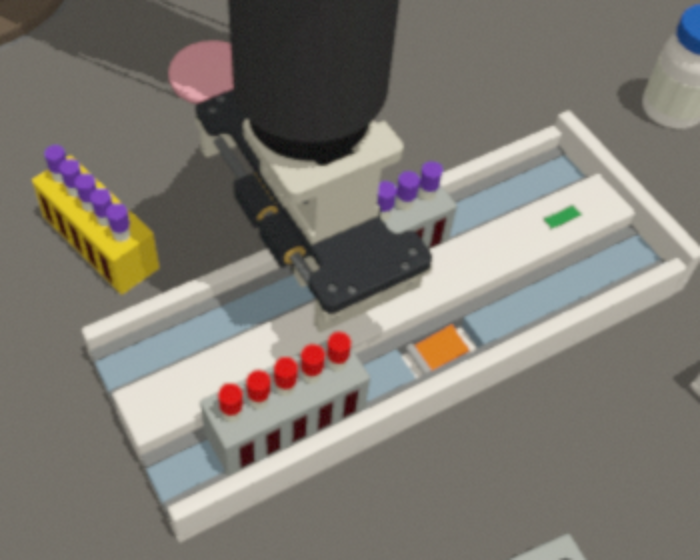

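The flap is folded (at crop pixel (442,347)), the purple rack is sliding over it upright, and the red rack has not moved. I'll push about 97 mm more.

send_rows([
  [-4,0,0,0,0,0],
  [-6,0,0,0,0,0],
  [-7,0,0,0,0,0],
  [-7,0,0,0,0,0],
  [-7,0,0,0,0,0],
  [-7,0,0,0,0,0],
  [-7,0,0,0,0,0],
  [-7,0,0,0,0,0],
  [-7,0,0,0,0,0],
  [-7,0,0,0,0,0],
  [-7,0,0,0,0,0],
  [-7,0,0,0,0,0],
  [-6,0,0,0,0,0],
  [-5,0,0,0,0,0],
  [-4,0,0,0,0,0],
  [-2,0,0,0,0,0],
  [0,0,0,0,0,0],
])

```text
clock: 10.2
ee_pos: [0.5325, 0.1652, 0.0484]
ee_rot: [-2.109, 2.328, 0.0]
wrist_force: [-0.2, -0.9, 0.6]
gripper_width: 0.008
finger_force: 0.3
```

send_rows([
  [2,0,0,0,0,0],
  [0,0,-10,0,0,0],
  [0,0,-20,0,0,0],
  [0,0,-30,0,0,0],
  [0,0,-30,0,0,0],
  [0,0,-30,0,0,0],
  [20,0,-20,0,0,0],
  [40,0,0,0,0,0],
  [40,0,0,0,0,0],
  [40,0,0,0,0,0],
  [40,0,0,0,0,0],
  [40,0,0,0,0,0],
  [20,0,0,0,0,0],
  [0,0,0,0,0,0],
])

```text
clock: 11.95
ee_pos: [0.5085, -0.0772, 0.1893]
ee_rot: [-2.106, 2.33, -0.001]
wrist_force: [0.1, 0.5, -1.3]
gripper_width: 0.009
finger_force: 0.0
```

```bash
python3 -c "
from st import *;st()
b,_=grab('top','t3')
a,d=grab('scene','s3');cv2.imwrite('pics/s3c.png',cv2.resize(a[60:340,130:480],None,fx=2,fy=2)[:,:,::-1])
P=pts('scene',d);h=cv2.cvtColor(a,cv2.COLOR_RGB2HSV).astype(int)
for nm,m in(('or',(h[...,0]>=6)&(h[...,0]<16)&(h[...,1]>180)&(h[...,2]>120)),('pur',(h[...,0]>122)&(h[...,0]<150)&(h[...,1]>120)),('red',(h[...,0]<4)&(h[...,1]>200)&(h[...,2]>150))):
    k,l,s,c=cv2.connectedComponentsWithStats(m.astype(np.uint8))
    for i in range(1,k):
        if s[i,4]>20:
            q=P[l==i];w=np.median(q,0);e=w[:2]-[.5747,.111];print(nm,c[i].round(),(1e3*e@[.9952,-.0982]).round(1),(1e3*e@[.0982,.9952]).round(1),w[2].round(4),q[:,2].max().round(4))
"
```

```text
t 11.95 loader xy mm -47.379809909118464 -193.74793736310397 z 0.18926229391584506 rot err [-0.05  0.02 -0.12] F [ 0.1  0.5 -1.3] w 0.008502336247051986 q [ 0.23  0.12 -0.39 -0.   -1.05 -0.33]
or [308. 186.] -44.6 -2.0 0.0427 0.6594
or [341. 233.] 49.6 -1.9 0.0425 0.0548
pur [376. 134.] -44.6 111.8 0.1028 0.6594
red [299. 232.] 49.2 -74.5 0.1045 0.108
red [286. 238.] 50.0 -94.0 0.1044 0.1075
red [273. 245.] 50.2 -114.0 0.1043 0.6594
red [259. 251.] 50.3 -133.6 0.1045 0.1068
red [245. 258.] 50.3 -154.0 0.1045 0.1072
```

View pics/s3c.png

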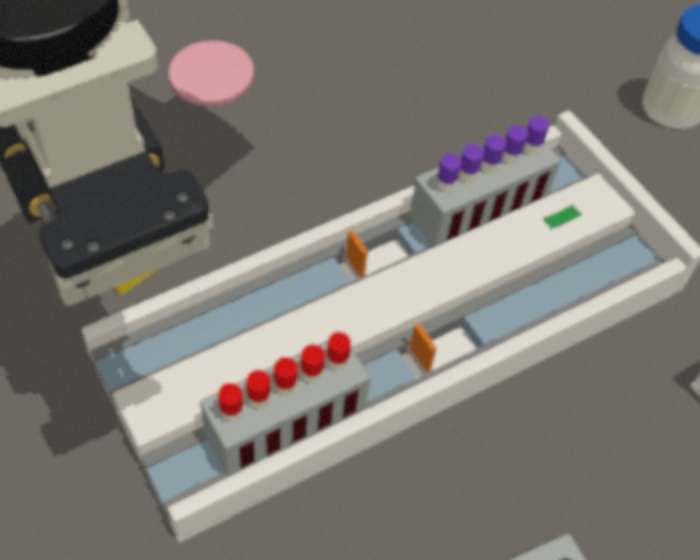

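The purple rack stands upright in its lane, with its rear about 57 mm past the flap. Both flap leaves are upright at (357,253) and (423,347), at the same pixels as before the push. The red caps have not moved and the arm is clear.

```bash
python3 -c "
from bench import manip;print(manip.sign_off())"
```

```text
the job is handed in; nothing more can be done
None
```

The purple-capped rack is fully past the flap, which has sprung upright behind it; the red-capped rack has not moved, and the job was handed in at about 12 s on the robot's clock.

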